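# Feed the amber dish through the dryer flap

### The job

With the fingertips, slide the amber glass dish along the bench and push it in through the dryer's hanging blue flap until it is wholly inside, then draw the fingers back out so that the flap swings shut behind it. The dish must stay flat on the bench all the way: do not pinch or lift it, and slide it steadily and gently rather than flinging it in. Leave the green dish and everything else standing where it is.

Things in the scene. Friction and masses are not known exactly. Their poses are not given: they have to be found in the camera images.
- dish_amber: The work piece: heavy round pressed-glass dish of AMBER (orange-brown) glass, a plain upright-sided disc 76 mm across and 20 mm high with a shallow ribbed hollow in the top; about 0.2 kg; lies flat on the bench. Origin: centre of its underside, z up.
- dish_green: Bystander: a dish of the same shape and size (76 mm across, 20 mm high) in GREEN glass, loose on the bench; the two dishes may stand either way round. Origin: centre of its underside.
- dryer: Glass dryer fixed to the bench: low stainless tunnel, its floor the bench itself, a flap across its mouth. Origin: on the bench, mid-width, below the flap's hinge line. Its x axis points level INTO the tunnel (roughly to the robot's left), z up. Mouth and inside 160 mm wide, 226 mm deep; walls 50 mm, the two mouth posts 90 mm high. No lintel: it is open on top from the mouth to x = 100 mm, a wire guard 50 mm up from there on.
- guides (a point): Point on the bench midway between the outer ends of the dryer's two fixed guide rails (6 mm thick, 24 mm high). The rails flare outwards from the mouth posts (160 mm apart, at dryer x = -5 mm) to this point's line, 64 mm before the hinge, where they stand about 185 mm apart.
- fan_box (a point): Middle of the front top edge of the white fan box at the dryer's closed end: 148 mm behind the hinge, 153 mm above the bench. Nothing nearer the mouth is higher than 90 mm.
- flap (a joint): Blue gravity flap: panel 154 mm wide, 3 mm thick, from 16 to 34 mm above the bench, on a strap at each end (inner faces 146 mm apart) from pivots 86 mm up; nothing spans the mouth above it. Rad: 0 shut, grows as it swings into the tunnel, stops at 1.45, never outwards. About 50 g, no spring: falls shut by itself, but stays propped on a 20 mm high dish whose rear edge is under 25 mm past the hinge line.
- goblet1: Bystander: amber goblet standing upside down, 76 mm across, 127 mm high, loose. Origin: centre of its underside.
- goblet2: Bystander: another such goblet, 76 mm across, 127 mm high.
- goblet3: Bystander: another such goblet, 76 mm across, 127 mm high.
- spray: Bystander: white bottle with blue cap, 64 mm across, 190 mm high, loose. Origin: centre of its underside.
- jar: Bystander: white jar with green lid, 72 mm across, 85 mm high, loose. Origin: centre of its underside.
- brush: Bystander: blue-handled scrubbing brush lying on the bench, about 20 cm long and under 40 mm high, loose; origin near its middle.
There are look-alikes about, which are no part of the job. What is meant by the dish_amber is not black, purple or yellow, and is the smaller of those in its own colour.

How it is judged:
By the outcome, as a careful person would: the job done as asked, in the order asked, and still so for the second after the job is handed in, with the robot touching nothing.
It also fails if it takes over 54 s, if anything falls off the work surface, if the arm or the gripper's body presses on something with over 40 N, if the wrist force passes 120 N, or if a joint passes its speed limit or range.

### The arm

A 7-joint arm with a two-finger parallel gripper is mounted at the origin on the work surface. World frame = base frame: x ahead of the robot, y to its left, z up, the work surface at z = 0. Lengths are in m, angles in rad, forces in N, time in s.
With the tool pointing down it reaches from about 0.425 to 0.875 m from the base axis. Payload 4.7 kg.
Tool frame: the origin (TCP) lies on the centre line of the jaws, within the pads' length; the fingertips stand 14 mm ahead of it and the grasp point (between the pads) lies 5 mm behind it; z points along the fingers, y is the line along which they close (so a half turn about z gives the same grasp; the last joint's range is limited). The gripper opens to 87 mm and grips with 3 to 60 N. Pads are 19 mm wide; open, the fingers measure 117 mm over their backs; the gripper's body (75 mm by 190 mm) begins 51 mm behind the grasp point.
Start: joints at [1.218, 0.321, -0.07, 1.45, 0.023, 1.371, -0.057], TCP at [0.233, -0.607, 0.237] pointing down, gripper open.
Joint ranges: [-2.86, 2.86], [-0.3, 2.09], [-1.38, 1.24], [0.06, 2.45], [-1.56, 4.7], [0.09, 2.05], [-2.69, 2.69]. Speed limits (rad/s): [2.57, 2.57, 3.14, 3.14, 3.14, 3.14, 3.14].

### API

Orientations are given as a rotation vector (axis times angle).
In Python, from bench import * gives the robot as it stands.
- The arm moves only by the shell command python3 -m jog 'ROWS' [FORCE]. ROWS is JSON, a list of rows, each an object of numbers: "claw": the finger opening in mm, from 0 to 87; "dx", "dy", "dz": the shift along the tool's x, y, z in mm; "spin": the turn about the tool's z in degrees. In form: [{"claw": .., "dx": .., "dy": .., "dz": .., "spin": ..}, ...]. A call has 1 to 20 rows; each row is the pose to reach, as a shift and turn from the pose commanded when the call began, along the tool's axes at that moment; what a row does not reach only later rows make up. A row lasts 1/12 s, in which the tool goes at most 41.7 mm and 7.16 degrees, less where a joint would pass 70% of its speed; a pose out of reach is approached as far as the arm can. A call with a gripper value outside its range is refused whole. The fingers move at their own pace and stop on an object; FORCE is the grip in N (left out, the last holds). Time passes only in rows, so rows that repeat a pose let the fingers close. It gives the time, the measured TCP pose, the force, the opening and the grip force at its end, in the units of the state.
- get_state(): the state, without advancing time (a new reading comes with each control period).
- get_image(name): name is "scene" or "top"; returns a dict with "frame" (400x640x3 uint8, red, green, blue), "depth" (400x640 float32, m along the optical axis (not along the pixel's ray), 0 where there is no reading), "K" (3x3 intrinsics, pixels), "T" (4x4, takes a point from camera to world coordinates). Camera axes: x right, y down, z forward; pixel columns grow to the right and rows downward; lengths in m; the calibration is good to about 2 mm. A picture is of the moment at which its call begins.
- close_job(): hands the job in; it is judged then, once.
The state is a dict: "time": time; "joint_positions": joint angles; "qd": joint speeds; "joint_torque": joint torques, N m; "position": TCP position; "tool_rot": TCP orientation; "ft_force": force on the tool from outside, world axes, zero at the start; "torque": the same for the moment, N m; "grip_width": opening from 0.0 (shut) to 1.0 (fully open); "grip_force": force on a finger pad.
Only numpy, scipy, OpenCV 4.12 (cv2) and the standard library are available. Lean on these libraries where they do the work, as an engineer would, in place of code of your own. Each camera call takes 0.05 s, during which the arm holds its last target. There are 200 camera calls.

## Working session

There is one attempt and no reset: what is moved stays moved. The work goes in short steps, Python scripts to look and compute and a shell command to move; the robot and the scene stay as the last step left them, time stands still between calls to the robot, and variables do not carry over. Pictures are saved under pics/ and viewed, at most 10 in all, crops included, and the job is handed in when it is done.

```bash
mkdir -p pics
cat > h.py <<'E'
from bench import *
import numpy as np, cv2
def P(im,u,v,z=None):
    K,T=im["K"],im["T"]; d=np.array([(u-K[0,2])/K[0,0],(v-K[1,2])/K[1,1],1.])
    r=T[:3,:3]@d; o=T[:3,3]
    s=im["depth"][int(v),int(u)] if z is None else (z-o[2])/r[2]
    return o+s*r
E
python3 - <<'E'
from h import *
s=get_state();print({k:np.round(v,3) for k,v in s.items()})
for n in ("scene","top"):
    im=get_image(n);cv2.imwrite(f"pics/{n}0.png",im["frame"][:,:,::-1]);np.savez(f"{n}0.npz",**im);print(n,im["T"].round(3),im["K"])
E
```

```text
{'time': np.float64(0.0), 'joint_positions': array([ 1.218,  0.322, -0.07 ,  1.452,  0.023,  1.371, -0.057]), 'qd': array([-0.   , -0.   ,  0.001, -0.001,  0.001, -0.003,  0.002]), 'joint_torque': array([ 0.0000e+00, -4.9128e+01, -4.0400e-01, -3.1252e+01, -6.4000e-02,
        4.4000e-02,  0.0000e+00]), 'position': array([ 0.233, -0.606,  0.235]), 'tool_rot': array([-3.087e+00, -5.730e-01,  1.000e-03]), 'ft_force': array([-0.341, -0.193,  0.082]), 'torque': array([-0.02 , -0.018,  0.043]), 'grip_force': np.float64(0.0), 'grip_width': np.float64(0.999)}
scene [[ 0.002  0.821 -0.571  1.191]
 [ 1.     0.008  0.015 -0.044]
 [ 0.017 -0.571 -0.821  1.05 ]
 [ 0.     0.     0.     1.   ]] [[392.27361831   0.         311.70298231]
 [  0.         392.27361831 199.16977199]
 [  0.           0.           1.        ]]
top [[ 0.007 -0.982  0.191  0.263]
 [-1.    -0.006  0.004 -0.027]
 [-0.003 -0.191 -0.982  1.42 ]
 [ 0.     0.     0.     1.   ]] [[398.12785856   0.         316.60677289]
 [  0.         398.12785856 199.1116007 ]
 [  0.           0.           1.        ]]
```

View pics/scene0.png

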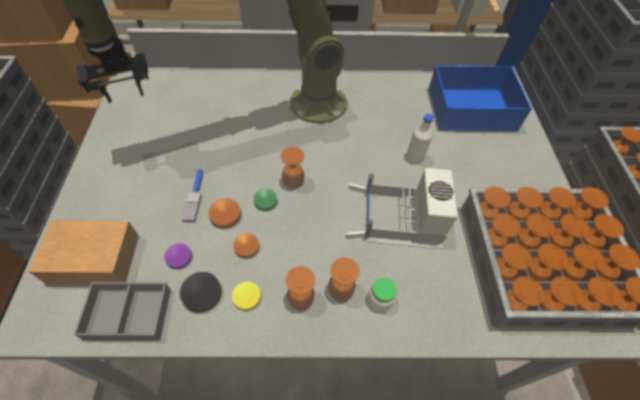

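View pics/top0.png

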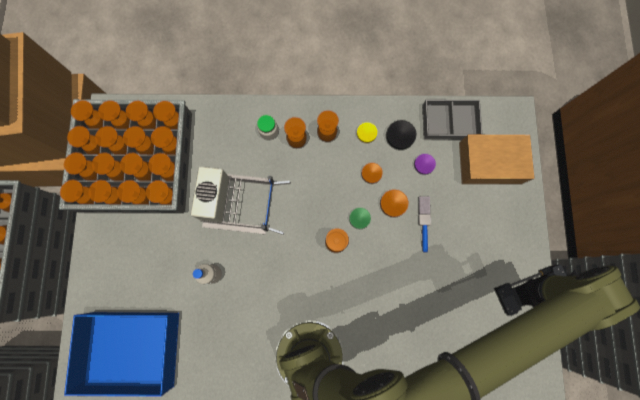

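The scene view shows two amber discs, at (246,245) and (225,212), a green dish at (265,199), a goblet at (292,168), and the dryer with its blue flap at (369,207). In the top view the amber discs are at (372,173) and (394,203), the green dish at (360,218), and the flap at (268,205).

Candidates in the top view are amber (372,173), amber (394,203), yellow (367,132), purple (425,164) and black (401,135). The smaller amber one at (372,173) fits the description, so I'll confirm it by its measured size and a crop.

```bash
cat > m.py <<'E'
from h import *
R={}
for n in ("scene","top"):
    im=dict(np.load(n+"0.npz"));f=im["frame"];hsv=cv2.cvtColor(f,cv2.COLOR_RGB2HSV)
    print(n)
    for name,lo,hi,z in (("amber",(5,150,90),(17,255,255),.02),("green",(50,90,60),(85,255,255),.02),("blue",(105,110,40),(125,255,255),.03)):
        m=cv2.inRange(hsv,lo,hi)
        cs,_=cv2.findContours(m,0,1)
        for c in cs:
            if cv2.contourArea(c)<40: continue
            (u,v),(w,h),a=cv2.minAreaRect(c)
            x0,y0,ww,hh=cv2.boundingRect(c)
            p=P(im,u,v,z); 
            if not(0.2<p[0]<1. and -.5<p[1]<.4): continue
            e=abs(P(im,x0,v,z)-P(im,x0+ww,v,z))[1]
            print(name,round(u),round(v),p.round(3),"width",e.round(3),"h",hh, "depthpt",P(im,u,v).round(3))
    c=f[90:270,180:450] if n=="top" else f[130:320,170:470]
    cv2.imwrite(f"pics/{n}crop.png",cv2.resize(c[:,:,::-1],None,fx=2.66,fy=2.66,interpolation=cv2.INTER_CUBIC))
E
python3 m.py
```

```text
scene
amber 300 284 [ 0.761 -0.058  0.02 ] width 0.075 h 32 depthpt [ 0.804 -0.057  0.124]
amber 344 274 [0.733 0.067 0.02 ] width 0.074 h 32 depthpt [0.781 0.055 0.127]
amber 246 245 [ 0.642 -0.22   0.02 ] width 0.068 h 21 depthpt [ 0.639 -0.221  0.014]
amber 224 212 [ 0.526 -0.298  0.02 ] width 0.09 h 25 depthpt [ 0.523 -0.299  0.016]
amber 292 162 [ 0.318 -0.093  0.02 ] width 0.072 h 28 depthpt [ 0.406 -0.088  0.123]
green 384 289 [0.776 0.174 0.02 ] width 0.064 h 23 depthpt [0.802 0.16  0.086]
blue 197 180 [ 0.41  -0.398  0.03 ] width 0.026 h 21 depthpt [ 0.401 -0.402  0.018]
top
amber 337 240 [ 0.389 -0.094  0.02 ] width 0.081 h 23 depthpt [ 0.379 -0.089  0.131]
amber 394 203 [ 0.523 -0.298  0.02 ] width 0.096 h 27 depthpt [ 0.523 -0.298  0.019]
amber 372 172 [ 0.635 -0.22   0.02 ] width 0.073 h 20 depthpt [ 0.637 -0.221  0.013]
amber 295 130 [0.795 0.059 0.02 ] width 0.082 h 26 depthpt [0.755 0.053 0.126]
amber 327 124 [ 0.822 -0.058  0.02 ] width 0.078 h 26 depthpt [ 0.78  -0.056  0.124]
green 360 218 [ 0.47  -0.174  0.02 ] width 0.071 h 20 depthpt [ 0.471 -0.175  0.013]
green 266 123 [0.823 0.171 0.02 ] width 0.067 h 17 depthpt [0.798 0.162 0.081]
blue 198 273 [0.272 0.386 0.03 ] width 0.034 h 9 depthpt [0.271 0.338 0.19 ]
blue 424 238 [ 0.397 -0.399  0.03 ] width 0.021 h 27 depthpt [ 0.399 -0.402  0.017]
```

View pics/topcrop.png

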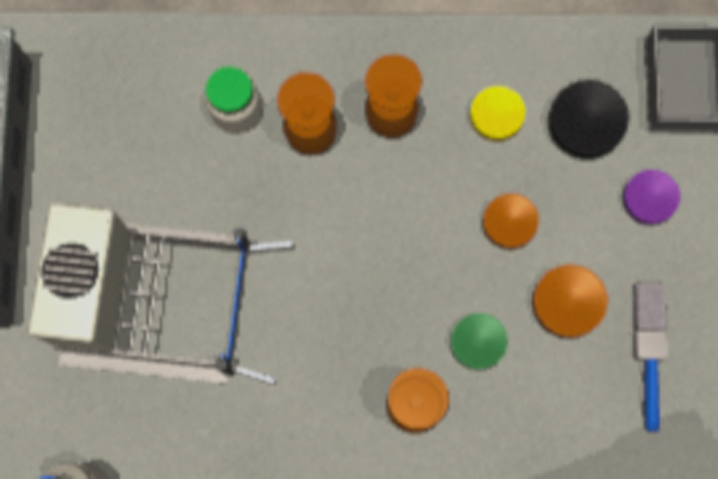

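View pics/scenecrop.png

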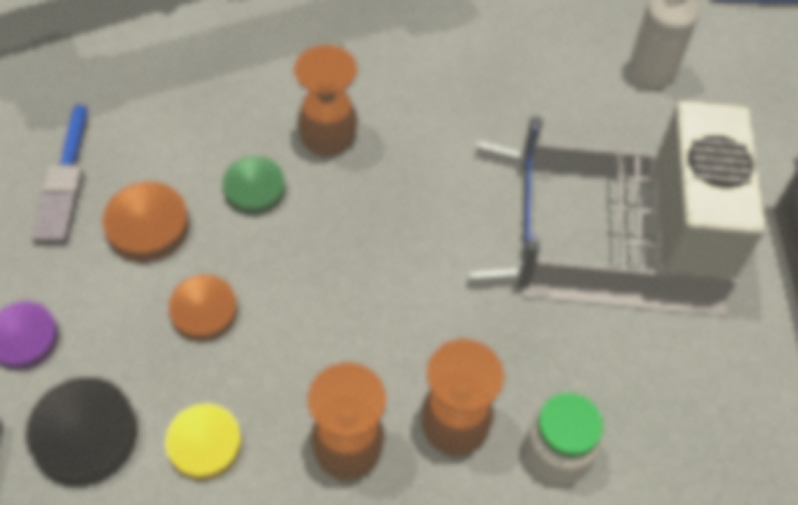

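The crops confirm it: the small amber disc is at top-crop (511,220), measured about 73–76 mm, against about 95 mm for the large one at (570,300). Its neighbours are green (478,340) and the goblets (307,110) and (392,90). The dryer posts are at (241,236) and (228,365), and the rail ends at (291,244) and (273,380).

Run:
```python
from h import *
t=dict(np.load("top0.npz"));s=dict(np.load("scene0.npz"))
T=lambda u,v,z:P(t,180+u/2.66,90+v/2.66,z).round(3)
S=lambda u,v,z:P(s,170+u/2.66,130+v/2.66,z).round(3)
pa,pb=T(241,236,.09),T(228,365,.09);print("posts top",pa,pb,(pa+pb)/2)
qa,qb=S(528,245,.09),S(536,120,.09);print("posts scene",qa,qb,(qa+qb)/2)
ra,rb=T(291,244,.024),T(273,380,.024);print("rails",ra,rb,(ra+rb)/2)
ra2,rb2=S(470,277,.024),S(480,147,.024);print("rails sc",ra2,rb2,(ra2+rb2)/2)
fa,fb=T(125,212,.153),T(107,352,.153);print("fan",fa,fb,(fa+fb)/2)
m=((pa+pb)/2+(qa+qb)/2)/2; g=((ra+rb)/2+(ra2+rb2)/2)/2;f=(fa+fb)/2
for a in (m-g,f-g,f-m,[-(pb-pa)[1],(pb-pa)[0]],[-(ra-rb)[1],(ra-rb)[0]]): print(np.degrees(np.arctan2(a[1],a[0])),np.hypot(a[0],a[1]))
print(g,m)
# fused view: flap blue pixels in top
hsv=cv2.cvtColor(t["frame"],cv2.COLOR_RGB2HSV)[170:240,255:285]
ys,xs=np.where(cv2.inRange(hsv,(100,60,30),(128,255,255))>0)
for y in range(ys.min(),ys.max()+1,6):
    x=xs[ys==y]
    if len(x):print(x.mean()+255,y+170,P(t,x.mean()+255,y+170,.034).round(3),P(t,x.mean()+255,y+170,).round(3))
st=get_state()
from scipy.spatial.transform import Rotation as Ro
print(Ro.from_rotvec(st["tool_rot"]).as_matrix().round(3))
```

```text
posts top [0.592 0.137 0.09 ] [0.424 0.148 0.09 ] [0.508  0.1425 0.09  ]
posts scene [0.602 0.136 0.09 ] [0.43 0.16 0.09] [0.516 0.148 0.09 ]
rails [0.598 0.077 0.024] [0.413 0.097 0.024] [0.5055 0.087  0.024 ]
rails sc [0.605 0.079 0.024] [0.421 0.101 0.024] [0.513 0.09  0.024]
fan [0.606 0.274 0.153] [0.432 0.287 0.153] [0.519  0.2805 0.153 ]
87.22572268869918 0.056816590886817585
87.0929458216847 0.19224739920217385
87.03724275530628 0.13543102487982578
-93.74616204960363 0.16835973390332973
83.8298249049704 0.18607794065928396
[0.50925 0.0885  0.024  ] [0.512   0.14525 0.09   ]
269.5 180 [0.601 0.148 0.034] [0.589 0.141 0.086]
270.5 186 [0.579 0.143 0.034] [0.579 0.143 0.034]
269.5 192 [0.557 0.146 0.034] [0.564 0.15  0.004]
269.5 198 [0.536 0.146 0.034] [0.535 0.146 0.035]
268.5 204 [0.514 0.149 0.034] [0.514 0.149 0.031]
267.5 210 [0.492 0.151 0.034] [0.492 0.151 0.034]
266.5 216 [0.471 0.154 0.034] [0.471 0.154 0.034]
265.5 222 [0.45  0.157 0.034] [ 0.455  0.163 -0.006]
[[ 0.933  0.359 -0.001]
 [ 0.359 -0.933  0.002]
 [-0.    -0.002 -1.   ]]
```

Key positions:
- **Dish:** (0.637, -0.220).
- **Hinge point:** about (0.513, 0.150), with the tunnel axis at about 85°.

I'll close the fingers and keep the gripper's long axis along the push, so its body fits between the posts. The push has two legs: a diagonal to the front of the mouth, then straight in. First I move over the approach point.

```bash
python3 -m jog '[{"claw":0,"dx":15,"dy":-4,"spin":-1},{"claw":0,"dx":45,"dy":-12,"spin":-2},{"claw":0,"dx":80,"dy":-22,"spin":-3},{"claw":0,"dx":115,"dy":-31,"spin":-4},{"claw":0,"dx":150,"dy":-41,"spin":-5},{"claw":0,"dx":185,"dy":-50,"spin":-6},{"claw":0,"dx":220,"dy":-60,"spin":-7},{"claw":0,"dx":255,"dy":-70,"spin":-8},{"claw":0,"dx":290,"dy":-79,"spin":-8.5},{"claw":0,"dx":325,"dy":-89,"spin":-8.5},{"claw":0,"dx":360,"dy":-98,"spin":-8.5},{"claw":0,"dx":395,"dy":-108,"spin":-8.5},{"claw":0,"dx":430,"dy":-117,"spin":-8.5},{"claw":0,"dx":465,"dy":-127,"spin":-8.5},{"claw":0,"dx":500,"dy":-136,"spin":-8.5},{"claw":0,"dx":520,"dy":-142,"spin":-8.5},{"claw":0,"dx":527,"dy":-143,"spin":-8.5},{"claw":0,"dx":527,"dy":-143,"spin":-8.5},{"claw":0,"dx":527,"dy":-143,"spin":-8.5}]'
cat > st.py <<'E'
from h import *
from scipy.spatial.transform import Rotation as Ro
# dish (from depth/colour in both views, excluding the big amber) and tool; dryer coords
H=np.array([.513,.150]);a=np.radians(85);D=np.array([[np.cos(a),np.sin(a)],[-np.sin(a),np.cos(a)]])
s=get_state();R=Ro.from_rotvec(s["tool_rot"]).as_matrix();p=s["position"]
print("t",s["time"].round(2),"tcp",p.round(4),"heading -y",np.degrees(np.arctan2(-R[1,1],-R[0,1])).round(2),"tcp dryer",(D@(p[:2]-H)).round(4),"F",s["ft_force"].round(1))
for n in ("scene","top"):
    im=get_image(n);cv2.imwrite(f"pics/{n}_{s['time']:.1f}.png",im["frame"][:,:,::-1])
    hsv=cv2.cvtColor(im["frame"],cv2.COLOR_RGB2HSV)
    for nm,lo,hi in (("amber",(5,150,60),(17,255,255)),("green",(50,90,60),(85,255,255))):
      for c in cv2.findContours(cv2.inRange(hsv,lo,hi),0,1)[0]:
        if cv2.contourArea(c)<25: continue
        (u,v),(w,h),_=cv2.minAreaRect(c);q=P(im,u,v,.014)
        if .3<q[0]<.7 and -.45<q[1]<.4:
            d=q[:2]-p[:2]
            print(n,nm,round(u),round(v),"wh",round(w),round(h),q[:2].round(3),"dryer",(D@(q[:2]-H)).round(3),"tool dx,dy",(R[:2,:2].T@d).round(4))
E
python3 st.py
```

```text
$[0]: bad value
Traceback (most recent call last):
  File "st.py", line 6, in <module>
    print("t",s["time"].round(2),"tcp",p.round(4),"heading -y",np.degrees(np.arctan2(-R[1,1],-R[0,1])).round(2),"tcp dryer",(D@(p[:2]-H)).round(4),"F",s["ft_force"].round(1))
              ^^^^^^^^^^^^^^^
AttributeError: 'float' object has no attribute 'round'
```

```bash
sed -i 's/s\["time"\].round(2)/round(s["time"],2)/' st.py; python3 -m jog '[{"claw":0,"dx":15,"dy":-4,"dz":0,"spin":-1},{"claw":0,"dx":45,"dy":-12,"dz":0,"spin":-2},{"claw":0,"dx":80,"dy":-22,"dz":0,"spin":-3},{"claw":0,"dx":115,"dy":-31,"dz":0,"spin":-4},{"claw":0,"dx":150,"dy":-41,"dz":0,"spin":-5},{"claw":0,"dx":185,"dy":-50,"dz":0,"spin":-6},{"claw":0,"dx":220,"dy":-60,"dz":0,"spin":-7},{"claw":0,"dx":255,"dy":-70,"dz":0,"spin":-8},{"claw":0,"dx":290,"dy":-79,"dz":0,"spin":-8.5},{"claw":0,"dx":325,"dy":-89,"dz":0,"spin":-8.5},{"claw":0,"dx":360,"dy":-98,"dz":0,"spin":-8.5},{"claw":0,"dx":395,"dy":-108,"dz":0,"spin":-8.5},{"claw":0,"dx":430,"dy":-117,"dz":0,"spin":-8.5},{"claw":0,"dx":465,"dy":-127,"dz":0,"spin":-8.5},{"claw":0,"dx":500,"dy":-136,"dz":0,"spin":-8.5},{"claw":0,"dx":520,"dy":-142,"dz":0,"spin":-8.5},{"claw":0,"dx":527,"dy":-143,"dz":0,"spin":-8.5},{"claw":0,"dx":527,"dy":-143,"dz":0,"spin":-8.5},{"claw":0,"dx":527,"dy":-143,"dz":0,"spin":-8.5}]'
python3 st.py
```

```text
time: 1.68
position: [0.673, -0.2847, 0.2361]
tool_rot: [3.038, 0.8, -0.003]
ft_force: [-0.8, -0.2, -0.3]
grip_width: 0.007
grip_force: 0.0
t 1.68 tcp [ 0.673  -0.2847  0.2361] heading -y 119.52 tcp dryer [-0.4191 -0.1973] F [-0.8 -0.2 -0.3]
scene amber 246 245 wh 19 23 [ 0.64  -0.221] dryer [-0.359 -0.159] tool dx,dy [ 0.0024 -0.0716]
scene amber 226 214 wh 21 29 [ 0.528 -0.294] dryer [-0.441 -0.054] tool dx,dy [-0.1308 -0.0633]
scene amber 292 162 wh 27 20 [ 0.313 -0.093] dryer [-0.259  0.178] tool dx,dy [-0.2185 -0.3442]
scene green 265 200 wh 13 19 [ 0.475 -0.174] dryer [-0.326  0.01 ] tool dx,dy [-0.1182 -0.194 ]
top amber 337 240 wh 22 22 [ 0.39  -0.094] dryer [-0.254  0.101] tool dx,dy [-0.1526 -0.3052]
top amber 384 201 wh 8 24 [ 0.532 -0.265] dryer [-0.412 -0.055] tool dx,dy [-0.1129 -0.0862]
top amber 372 172 wh 19 19 [ 0.636 -0.221] dryer [-0.359 -0.155] tool dx,dy [-0.0004 -0.0737]
top green 360 218 wh 19 19 [ 0.471 -0.175] dryer [-0.327  0.014] tool dx,dy [-0.122  -0.1954]
```

```bash
python3 -m jog '[{"claw":0,"dx":0,"dy":2,"dz":20,"spin":0},{"claw":0,"dx":0,"dy":2,"dz":50,"spin":0},{"claw":0,"dx":0,"dy":2,"dz":85,"spin":0},{"claw":0,"dx":0,"dy":2,"dz":120,"spin":0},{"claw":0,"dx":0,"dy":2,"dz":150,"spin":0},{"claw":0,"dx":0,"dy":2,"dz":175,"spin":0},{"claw":0,"dx":0,"dy":2,"dz":195,"spin":0},{"claw":0,"dx":0,"dy":2,"dz":207,"spin":0},{"claw":0,"dx":0,"dy":2,"dz":213,"spin":0},{"claw":0,"dx":0,"dy":2,"dz":214,"spin":0},{"claw":0,"dx":0,"dy":2,"dz":214,"spin":0},{"claw":0,"dx":0,"dy":-3,"dz":214,"spin":0},{"claw":0,"dx":0,"dy":-8,"dz":214,"spin":0},{"claw":0,"dx":0,"dy":-12,"dz":214,"spin":0},{"claw":0,"dx":0,"dy":-16,"dz":214,"spin":0},{"claw":0,"dx":0,"dy":-20,"dz":214,"spin":0},{"claw":0,"dx":0,"dy":-24,"dz":214,"spin":0},{"claw":0,"dx":0,"dy":-28,"dz":214,"spin":0},{"claw":0,"dx":0,"dy":-33,"dz":214,"spin":0},{"claw":0,"dx":0,"dy":-38,"dz":214,"spin":0}]' && python3 st.py
```

```text
time: 3.45
position: [0.6551, -0.2516, 0.0228]
tool_rot: [3.037, 0.799, 0.001]
ft_force: [0.9, -1.1, 0.5]
grip_width: 0.005
grip_force: 0.8
t 3.45 tcp [ 0.6551 -0.2516  0.0228] heading -y 119.49 tcp dryer [-0.3877 -0.1765] F [ 0.9 -1.1  0.5]
scene amber 251 247 wh 13 23 [ 0.644 -0.204] dryer [-0.341 -0.161] tool dx,dy [ 0.0139 -0.0468]
scene amber 292 162 wh 27 20 [ 0.313 -0.093] dryer [-0.259  0.178] tool dx,dy [-0.2193 -0.3063]
scene green 265 200 wh 14 20 [ 0.474 -0.175] dryer [-0.327  0.01 ] tool dx,dy [-0.1195 -0.1556]
top amber 336 240 wh 22 21 [ 0.39  -0.093] dryer [-0.252  0.101] tool dx,dy [-0.1525 -0.2689]
top amber 367 179 wh 20 10 [ 0.611 -0.206] dryer [-0.346 -0.128] tool dx,dy [-0.0159 -0.0617]
top green 360 218 wh 19 19 [ 0.471 -0.175] dryer [-0.327  0.014] tool dx,dy [-0.1228 -0.1577]
```

Run:
```python
import cv2,numpy as np
a=cv2.imread("pics/scene_3.5.png") if __import__("os").path.exists("pics/scene_3.5.png") else cv2.imread("pics/scene_3.4.png")
b=cv2.imread("pics/top_3.5.png") if __import__("os").path.exists("pics/top_3.5.png") else cv2.imread("pics/top_3.4.png")
cv2.imwrite("pics/c1.png",np.hstack([cv2.resize(x,(400,400),interpolation=2) for x in (a[180:300,190:310],b[120:240,310:430])]))
```

```text
(no output)
```

View pics/c1.png

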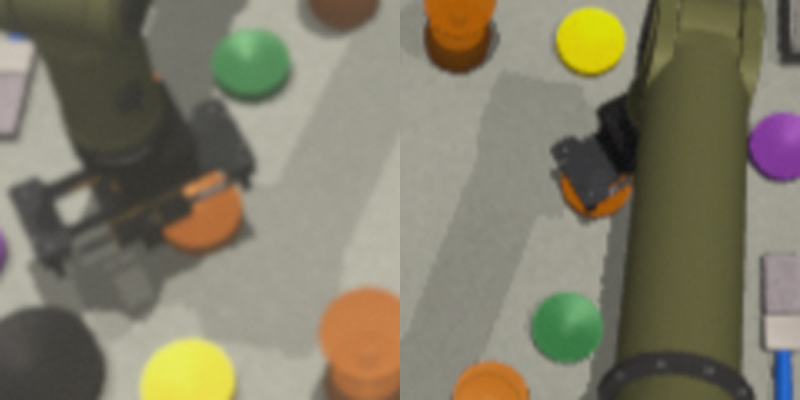

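The crop shows the fingertips behind the dish, the dish half hidden under the gripper, and the green dish untouched at left crop (250,62). I'll use the dish's visible extremes for tracking, calibrated on the first images.

```bash
cat > tr.py <<'E'
from h import *
import sys
from scipy.spatial.transform import Rotation as Ro
H=np.array([.513,.150]);a=np.radians(85);D=np.array([[np.cos(a),np.sin(a)],[-np.sin(a),np.cos(a)]])
def ext(im,g,z=.014):
    hsv=cv2.cvtColor(im["frame"],cv2.COLOR_RGB2HSV);m=cv2.inRange(hsv,(5,140,60),(17,255,255))
    v,u=np.nonzero(m);K,T=im["K"],im["T"]
    r=np.c_[(u-K[0,2])/K[0,0],(v-K[1,2])/K[1,1],np.ones(len(u))]@T[:3,:3].T;o=T[:3,3]
    w=(o+r*((z-o[2])/r[:,2])[:,None])[:,:2]
    w=w[np.hypot(*(w-g).T)<.052]
    return (np.r_[w.min(0),w.max(0)]) if len(w) else np.full(4,np.nan)
c0=np.array([.637,-.2205])
off={n:ext(dict(np.load(n+"0.npz")),c0)-np.r_[c0,c0] for n in("scene","top")}
s=get_state();R=Ro.from_rotvec(s["tool_rot"]).as_matrix();p=s["position"][:2]
g=p-R[:2,1]*.053
print("t",round(s["time"],2),"tcp",s["position"].round(4),"dryer",(D@(p-H)).round(4),"head",np.degrees(np.arctan2(-R[1,1],-R[0,1])).round(1),"F",s["ft_force"].round(1),"expected dish",g.round(3),"dryer",(D@(g-H)).round(3))
for n in("scene","top"):
    im=get_image(n);cv2.imwrite(f"pics/{n}_{s['time']:.2f}.png",im["frame"][:,:,::-1])
    e=ext(im,g)-off[n];print(n,"centre by xmin,ymin,xmax,ymax:",e.round(3))
E
python3 tr.py
```

```text
t 3.55 tcp [ 0.6548 -0.2502  0.0227] dryer [-0.3863 -0.1761] head 119.6 F [-0.7  0.5  0.5] expected dish [ 0.629 -0.204] dryer [-0.343 -0.146]
scene centre by xmin,ymin,xmax,ymax: [ 0.63  -0.204  0.634 -0.207]
top centre by xmin,ymin,xmax,ymax: [ 0.629 -0.209  0.603 -0.206]
```

```bash
python3 -m jog '[{"claw":0,"dx":0,"dy":-2,"dz":0,"spin":0},{"claw":0,"dx":0,"dy":-6,"dz":0,"spin":0},{"claw":0,"dx":0,"dy":-11,"dz":0,"spin":0},{"claw":0,"dx":0,"dy":-17,"dz":0,"spin":0},{"claw":0,"dx":0,"dy":-23,"dz":0,"spin":0},{"claw":0,"dx":0,"dy":-29,"dz":0,"spin":0},{"claw":0,"dx":0,"dy":-35,"dz":0,"spin":0},{"claw":0,"dx":0,"dy":-41,"dz":0,"spin":0},{"claw":0,"dx":0,"dy":-47,"dz":0,"spin":0},{"claw":0,"dx":0,"dy":-53,"dz":0,"spin":0},{"claw":0,"dx":0,"dy":-59,"dz":0,"spin":0},{"claw":0,"dx":0,"dy":-65,"dz":0,"spin":0},{"claw":0,"dx":0,"dy":-71,"dz":0,"spin":0},{"claw":0,"dx":0,"dy":-77,"dz":0,"spin":0},{"claw":0,"dx":0,"dy":-83,"dz":0,"spin":0},{"claw":0,"dx":0,"dy":-89,"dz":0,"spin":0},{"claw":0,"dx":0,"dy":-95,"dz":0,"spin":0},{"claw":0,"dx":0,"dy":-100,"dz":0,"spin":0},{"claw":0,"dx":0,"dy":-104,"dz":0,"spin":0},{"claw":0,"dx":0,"dy":-106,"dz":0,"spin":0}]' && python3 tr.py
```

```text
time: 5.32
position: [0.6026, -0.1583, 0.0227]
tool_rot: [3.038, 0.801, 0.0]
ft_force: [-0.5, -0.6, 0.2]
grip_width: 0.004
grip_force: 0.5
t 5.32 tcp [ 0.6026 -0.1583  0.0227] dryer [-0.2993 -0.1162] head 119.6 F [-0.5 -0.6  0.2] expected dish [ 0.576 -0.112] dryer [-0.256 -0.086]
scene centre by xmin,ymin,xmax,ymax: [ 0.579 -0.112  0.58  -0.119]
top centre by xmin,ymin,xmax,ymax: [ 0.577 -0.11   0.546 -0.119]
```

```bash
python3 -m jog '[{"claw":0,"dx":0,"dy":-2,"dz":0,"spin":0},{"claw":0,"dx":0,"dy":-6,"dz":0,"spin":0},{"claw":0,"dx":0,"dy":-12,"dz":0,"spin":0},{"claw":0,"dx":0,"dy":-19,"dz":0,"spin":0},{"claw":0,"dx":0,"dy":-27,"dz":0,"spin":0},{"claw":0,"dx":0,"dy":-35,"dz":0,"spin":0},{"claw":0,"dx":0,"dy":-43,"dz":0,"spin":0},{"claw":0,"dx":0,"dy":-51,"dz":0,"spin":0},{"claw":0,"dx":0,"dy":-59,"dz":0,"spin":0},{"claw":0,"dx":0,"dy":-67,"dz":0,"spin":0},{"claw":0,"dx":0,"dy":-75,"dz":0,"spin":0},{"claw":0,"dx":0,"dy":-83,"dz":0,"spin":0},{"claw":0,"dx":0,"dy":-91,"dz":0,"spin":0},{"claw":0,"dx":0,"dy":-99,"dz":0,"spin":0},{"claw":0,"dx":0,"dy":-107,"dz":0,"spin":0},{"claw":0,"dx":0,"dy":-115,"dz":0,"spin":0},{"claw":0,"dx":0,"dy":-122,"dz":0,"spin":0},{"claw":0,"dx":0,"dy":-128,"dz":0,"spin":0},{"claw":0,"dx":0,"dy":-132,"dz":0,"spin":0},{"claw":0,"dx":0,"dy":-134,"dz":0,"spin":0}]' && python3 tr.py
```

```text
time: 7.08
position: [0.5366, -0.0417, 0.0226]
tool_rot: [3.038, 0.801, 0.0]
ft_force: [-0.1, -1.9, 1.2]
grip_width: -0.0
grip_force: 0.9
t 7.08 tcp [ 0.5366 -0.0417  0.0226] dryer [-0.189  -0.0402] head 119.6 F [-0.1 -1.9  1.2] expected dish [0.51  0.004] dryer [-0.145 -0.01 ]
scene centre by xmin,ymin,xmax,ymax: [ 0.514  0.006  0.515 -0.001]
top centre by xmin,ymin,xmax,ymax: [ 0.511  0.03   0.45  -0.026]
```

```bash
python3 -m jog '[{"claw":0,"dx":0,"dy":-3,"dz":0,"spin":0},{"claw":0,"dx":0,"dy":-8,"dz":0,"spin":0},{"claw":0,"dx":0,"dy":-13,"dz":0,"spin":0},{"claw":0,"dx":0,"dy":-17,"dz":0,"spin":0},{"claw":0,"dx":0,"dy":-20,"dz":0,"spin":0},{"claw":0,"dx":0,"dy":-20,"dz":0,"spin":0},{"claw":0,"dx":0,"dy":-15,"dz":0,"spin":0},{"claw":0,"dx":0,"dy":-5,"dz":0,"spin":0},{"claw":0,"dx":0,"dy":10,"dz":0,"spin":0},{"claw":0,"dx":0,"dy":15,"dz":0,"spin":4},{"claw":0,"dx":0,"dy":15,"dz":0,"spin":10},{"claw":0,"dx":0,"dy":15,"dz":0,"spin":16},{"claw":0,"dx":0,"dy":15,"dz":0,"spin":22},{"claw":0,"dx":0,"dy":15,"dz":0,"spin":28},{"claw":0,"dx":0,"dy":15,"dz":0,"spin":34.5},{"claw":0,"dx":-10,"dy":9,"dz":0,"spin":34.5},{"claw":0,"dx":-25,"dy":0,"dz":0,"spin":34.5},{"claw":0,"dx":-35,"dy":-6,"dz":0,"spin":34.5},{"claw":0,"dx":-39,"dy":-8,"dz":0,"spin":34.5},{"claw":0,"dx":-39,"dy":-8,"dz":0,"spin":34.5}]' && python3 tr.py && ls pics | tail -2
python3 - <<'E'
import cv2,numpy as np,glob,os
f=lambda n:cv2.imread(max(glob.glob(f"pics/{n}_*.png"),key=os.path.getmtime))
cv2.imwrite("pics/c2.png",np.hstack([cv2.resize(x,(400,400),interpolation=2) for x in (f("scene")[130:270,250:390+10][:, :140],f("top")[120:260,230:370])]))
E
```

```text
time: 8.85
position: [0.4986, -0.0561, 0.0225]
tool_rot: [3.138, -0.139, -0.001]
ft_force: [-0.3, -0.1, -0.0]
grip_width: 0.004
grip_force: 0.0
t 8.85 tcp [ 0.4986 -0.0561  0.0225] dryer [-0.2066 -0.0036] head 84.9 F [-0.3 -0.1 -0. ] expected dish [ 0.503 -0.003] dryer [-0.154 -0.004]
scene centre by xmin,ymin,xmax,ymax: [0.502 0.016 0.504 0.015]
top centre by xmin,ymin,xmax,ymax: [0.504 0.026 0.486 0.014]
top_8.85.png
topcrop.png
```

View pics/c2.png

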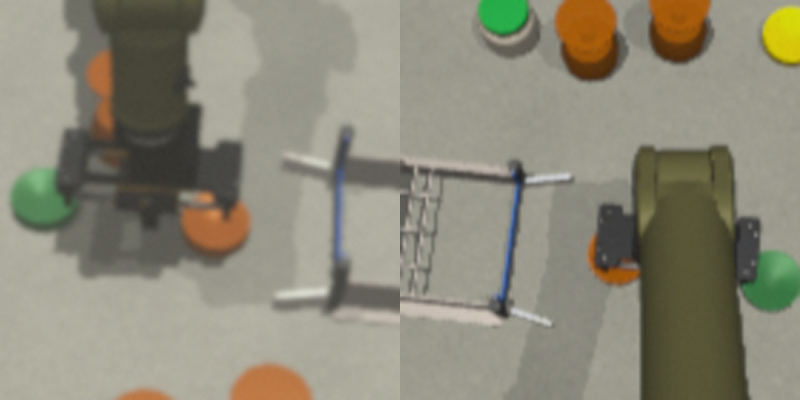

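The dish sits on the tunnel axis in front of the mouth, at left crop (213,222) and right crop (617,255). The fingers are squarely behind it, the rails are clear on both sides, and the green dish and the goblets have not moved. Now I push in.

```bash
python3 -m jog '[{"claw":0,"dx":0,"dy":-4,"dz":0,"spin":0},{"claw":0,"dx":0,"dy":-11,"dz":0,"spin":0},{"claw":0,"dx":0,"dy":-17,"dz":0,"spin":0},{"claw":0,"dx":0,"dy":-21,"dz":0,"spin":0},{"claw":0,"dx":0,"dy":-25,"dz":0,"spin":0},{"claw":0,"dx":0,"dy":-29,"dz":0,"spin":0},{"claw":0,"dx":0,"dy":-33,"dz":0,"spin":0},{"claw":0,"dx":0,"dy":-38,"dz":0,"spin":0},{"claw":0,"dx":0,"dy":-44,"dz":0,"spin":0},{"claw":0,"dx":0,"dy":-50,"dz":0,"spin":0},{"claw":0,"dx":0,"dy":-56,"dz":0,"spin":0},{"claw":0,"dx":0,"dy":-62,"dz":0,"spin":0},{"claw":0,"dx":0,"dy":-68,"dz":0,"spin":0},{"claw":0,"dx":0,"dy":-74,"dz":0,"spin":0},{"claw":0,"dx":0,"dy":-80,"dz":0,"spin":0},{"claw":0,"dx":0,"dy":-86,"dz":0,"spin":0},{"claw":0,"dx":0,"dy":-92,"dz":0,"spin":0},{"claw":0,"dx":0,"dy":-97,"dz":0,"spin":0},{"claw":0,"dx":0,"dy":-101,"dz":0,"spin":0},{"claw":0,"dx":0,"dy":-103,"dz":0,"spin":0}]' && python3 tr.py
```

```text
time: 10.62
position: [0.5079, 0.0488, 0.0225]
tool_rot: [-3.138, 0.135, 0.0]
ft_force: [0.1, -1.9, 1.0]
grip_width: 0.006
grip_force: 0.8
t 10.62 tcp [0.5079 0.0488 0.0225] dryer [-0.1012 -0.0037] head 85.1 F [ 0.1 -1.9  1. ] expected dish [0.512 0.102] dryer [-0.048 -0.004]
scene centre by xmin,ymin,xmax,ymax: [0.509 0.094 0.511 0.098]
top centre by xmin,ymin,xmax,ymax: [0.514 0.144 0.457 0.093]
```

```bash
python3 -m jog '[{"claw":0,"dx":0,"dy":-2,"dz":0,"spin":0},{"claw":0,"dx":0,"dy":-6,"dz":0,"spin":0},{"claw":0,"dx":0,"dy":-10,"dz":0,"spin":0},{"claw":0,"dx":0,"dy":-15,"dz":0,"spin":0},{"claw":0,"dx":0,"dy":-20,"dz":0,"spin":0},{"claw":0,"dx":0,"dy":-25,"dz":0,"spin":0},{"claw":0,"dx":0,"dy":-30,"dz":0,"spin":0},{"claw":0,"dx":0,"dy":-35,"dz":0,"spin":0},{"claw":0,"dx":0,"dy":-40,"dz":0,"spin":0},{"claw":0,"dx":0,"dy":-45,"dz":0,"spin":0},{"claw":0,"dx":0,"dy":-50,"dz":0,"spin":0},{"claw":0,"dx":0,"dy":-55,"dz":0,"spin":0},{"claw":0,"dx":0,"dy":-60,"dz":0,"spin":0},{"claw":0,"dx":0,"dy":-65,"dz":0,"spin":0},{"claw":0,"dx":0,"dy":-70,"dz":0,"spin":0},{"claw":0,"dx":0,"dy":-75,"dz":0,"spin":0},{"claw":0,"dx":0,"dy":-80,"dz":0,"spin":0},{"claw":0,"dx":0,"dy":-84,"dz":0,"spin":0},{"claw":0,"dx":0,"dy":-87,"dz":0,"spin":0},{"claw":0,"dx":0,"dy":-88,"dz":0,"spin":0}]' && python3 tr.py
python3 - <<'E'
import cv2,numpy as np,glob,os
f=lambda n:cv2.imread(max(glob.glob(f"pics/{n}_*.png"),key=os.path.getmtime))
cv2.imwrite("pics/c3.png",np.hstack([cv2.resize(x,(400,400),interpolation=2) for x in (f("scene")[140:270,320:450],f("top")[140:270,190:320])]))
E
```

```text
time: 12.38
position: [0.5154, 0.1365, 0.0225]
tool_rot: [-3.138, 0.135, 0.0]
ft_force: [-0.1, -1.3, -0.2]
grip_width: 0.005
grip_force: 0.9
t 12.38 tcp [0.5154 0.1365 0.0225] dryer [-0.0133 -0.0036] head 85.1 F [-0.1 -1.3 -0.2] expected dish [0.52  0.189] dryer [ 0.04  -0.004]
scene centre by xmin,ymin,xmax,ymax: [0.519 0.182 0.517 0.186]
top centre by xmin,ymin,xmax,ymax: [0.535 0.252 0.464 0.182]
```

View pics/c3.png

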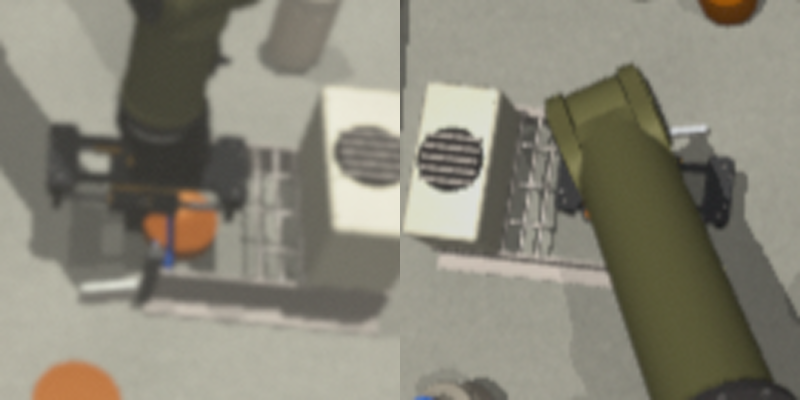

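The dish is about half through with the flap resting on it, at left crop (168,235). The gripper is clear of the guard and the fan box, so I push 47 mm further, pause, then draw back.

```bash
python3 -m jog '[{"claw":0,"dx":0,"dy":-2,"dz":0,"spin":0},{"claw":0,"dx":0,"dy":-5,"dz":0,"spin":0},{"claw":0,"dx":0,"dy":-9,"dz":0,"spin":0},{"claw":0,"dx":0,"dy":-13,"dz":0,"spin":0},{"claw":0,"dx":0,"dy":-17,"dz":0,"spin":0},{"claw":0,"dx":0,"dy":-21,"dz":0,"spin":0},{"claw":0,"dx":0,"dy":-25,"dz":0,"spin":0},{"claw":0,"dx":0,"dy":-29,"dz":0,"spin":0},{"claw":0,"dx":0,"dy":-33,"dz":0,"spin":0},{"claw":0,"dx":0,"dy":-37,"dz":0,"spin":0},{"claw":0,"dx":0,"dy":-41,"dz":0,"spin":0},{"claw":0,"dx":0,"dy":-44,"dz":0,"spin":0},{"claw":0,"dx":0,"dy":-46,"dz":0,"spin":0},{"claw":0,"dx":0,"dy":-47,"dz":0,"spin":0},{"claw":0,"dx":0,"dy":-47,"dz":0,"spin":0}]' && python3 tr.py
```

```text
time: 13.73
position: [0.519, 0.1728, 0.024]
tool_rot: [3.124, -0.144, -0.007]
ft_force: [-10.4, -24.4, 25.1]
grip_width: 0.006
grip_force: 14.7
t 13.73 tcp [0.519  0.1728 0.024 ] dryer [ 0.0233 -0.004 ] head 84.7 F [-10.4 -24.4  25.1] expected dish [0.524 0.226] dryer [ 0.076 -0.004]
scene centre by xmin,ymin,xmax,ymax: [0.523 0.237 0.52  0.221]
top centre by xmin,ymin,xmax,ymax: [nan nan nan nan]
```

The wrist reads about 36 N, so something is blocking. I'll look before doing anything else.

Run:
```python
import cv2,numpy as np,glob,os
f=lambda n:cv2.imread(max(glob.glob(f"pics/{n}_*.png"),key=os.path.getmtime))
cv2.imwrite("pics/c4.png",cv2.resize(f("scene")[150:260,330:460],(700,592),interpolation=2))
```

```text
(no output)
```

View pics/c4.png

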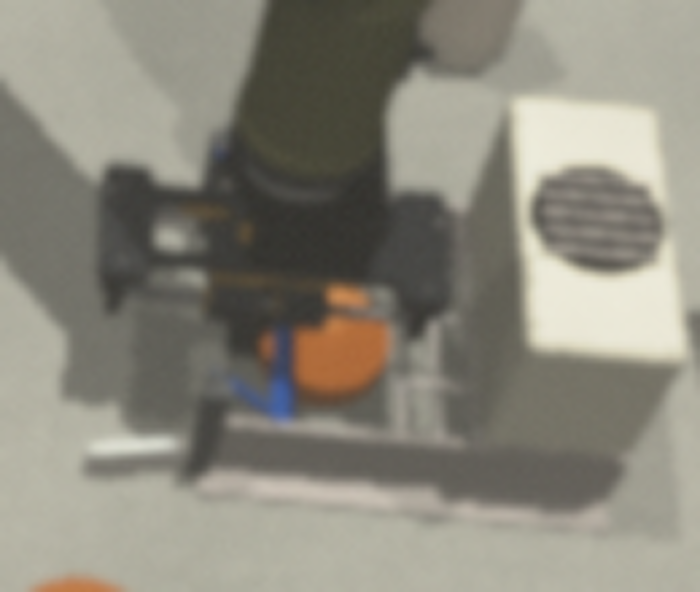

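The panel is wedged under the slanted finger linkage, seen at crop (285,375). The dish is already about 34 mm past the hinge, beyond the 25 mm needed, so I draw back now.

```bash
python3 -m jog '[{"claw":0,"dx":0,"dy":4,"dz":0,"spin":0},{"claw":0,"dx":0,"dy":8,"dz":0,"spin":0},{"claw":0,"dx":0,"dy":12,"dz":0,"spin":0},{"claw":0,"dx":0,"dy":16,"dz":0,"spin":0},{"claw":0,"dx":0,"dy":20,"dz":0,"spin":0},{"claw":0,"dx":0,"dy":25,"dz":0,"spin":0},{"claw":0,"dx":0,"dy":30,"dz":0,"spin":0},{"claw":0,"dx":0,"dy":37,"dz":0,"spin":0},{"claw":0,"dx":0,"dy":45,"dz":0,"spin":0},{"claw":0,"dx":0,"dy":53,"dz":0,"spin":0},{"claw":0,"dx":0,"dy":62,"dz":0,"spin":0},{"claw":0,"dx":0,"dy":72,"dz":0,"spin":0},{"claw":0,"dx":0,"dy":84,"dz":0,"spin":0},{"claw":0,"dx":0,"dy":98,"dz":0,"spin":0},{"claw":0,"dx":0,"dy":112,"dz":0,"spin":0},{"claw":0,"dx":0,"dy":126,"dz":0,"spin":0},{"claw":0,"dx":0,"dy":140,"dz":0,"spin":0},{"claw":0,"dx":0,"dy":150,"dz":0,"spin":0},{"claw":0,"dx":0,"dy":156,"dz":0,"spin":0},{"claw":0,"dx":0,"dy":158,"dz":0,"spin":0}]' && sed -i 's/^g=.*/g=np.array(eval(sys.argv[1])) if len(sys.argv)>1 else p-R[:2,1]*.053/' tr.py && python3 tr.py '[.519,.223]'
python3 - <<'E'
import cv2,numpy as np,glob,os
f=lambda n:cv2.imread(max(glob.glob(f"pics/{n}_*.png"),key=os.path.getmtime))
cv2.imwrite("pics/c5.png",np.hstack([cv2.resize(x,(400,400),interpolation=2) for x in (f("scene")[140:270,320:450],f("top")[140:270,190:320])]))
E
```

```text
time: 15.5
position: [0.5058, 0.0235, 0.0226]
tool_rot: [3.138, -0.14, -0.0]
ft_force: [-0.8, -0.5, 0.7]
grip_width: 0.007
grip_force: 0.0
t 15.5 tcp [0.5058 0.0235 0.0226] dryer [-0.1266 -0.0038] head 84.9 F [-0.8 -0.5  0.7] expected dish [0.519 0.223] dryer [0.073 0.   ]
scene centre by xmin,ymin,xmax,ymax: [0.519 0.22  0.52  0.221]
top centre by xmin,ymin,xmax,ymax: [0.521 0.22  0.518 0.223]
```

View pics/c5.png

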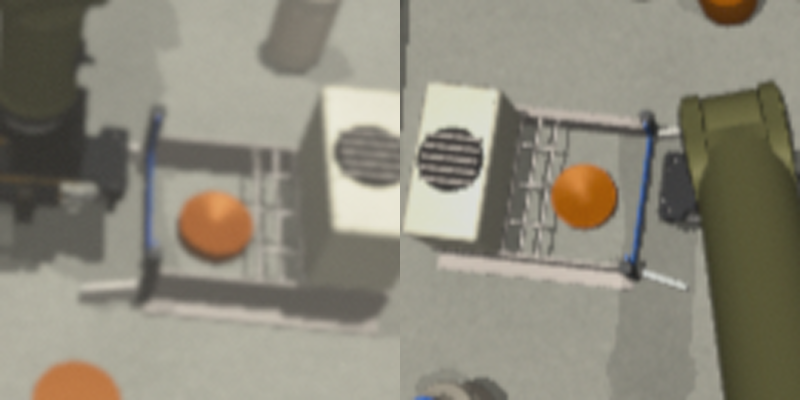

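The dish lies flat inside, at left crop (216,225) and right crop (584,196). The flap hangs shut, at left (152,200) and right (641,195). I'll lift clear and check the bystanders.

```bash
python3 -m jog '[{"claw":0,"dx":0,"dy":8,"dz":0,"spin":0},{"claw":0,"dx":0,"dy":20,"dz":-5,"spin":0},{"claw":0,"dx":0,"dy":30,"dz":-20,"spin":0},{"claw":0,"dx":0,"dy":30,"dz":-45,"spin":0},{"claw":0,"dx":0,"dy":30,"dz":-75,"spin":0},{"claw":0,"dx":0,"dy":30,"dz":-105,"spin":0},{"claw":0,"dx":0,"dy":30,"dz":-130,"spin":0},{"claw":0,"dx":0,"dy":30,"dz":-145,"spin":0},{"claw":0,"dx":0,"dy":30,"dz":-150,"spin":0},{"claw":0,"dx":0,"dy":30,"dz":-150,"spin":0},{"claw":0,"dx":0,"dy":30,"dz":-150,"spin":0},{"claw":0,"dx":0,"dy":30,"dz":-150,"spin":0}]' && python3 st.py && python3 tr.py '[.519,.223]'
```

```text
time: 16.6
position: [0.5022, -0.0048, 0.1709]
tool_rot: [3.139, -0.136, -0.005]
ft_force: [0.2, -0.4, -0.8]
grip_width: 0.003
grip_force: 0.0
t 16.6 tcp [ 0.5022 -0.0048  0.1709] heading -y 85.04 tcp dryer [-0.1551 -0.0027] F [ 0.2 -0.4 -0.8]
scene amber 390 212 wh 21 17 [0.519 0.221] dryer [0.071 0.   ] tool dx,dy [-0.0028 -0.2265]
scene amber 224 212 wh 23 28 [ 0.521 -0.3  ] dryer [-0.448 -0.047] tool dx,dy [0.0438 0.2929]
scene amber 292 172 wh 15 6 [ 0.361 -0.091] dryer [-0.253  0.13 ] tool dx,dy [-0.1328  0.0976]
scene green 266 200 wh 11 18 [ 0.475 -0.173] dryer [-0.325  0.01 ] tool dx,dy [-0.0127  0.1703]
top amber 340 240 wh 22 16 [ 0.391 -0.104] dryer [-0.264  0.099] tool dx,dy [-0.102   0.1088]
top amber 249 204 wh 19 20 [0.519 0.221] dryer [0.071 0.   ] tool dx,dy [-0.0029 -0.2266]
top amber 394 203 wh 26 26 [ 0.524 -0.299] dryer [-0.447 -0.05 ] tool dx,dy [0.0471 0.2916]
top green 360 218 wh 19 19 [ 0.471 -0.175] dryer [-0.327  0.014] tool dx,dy [-0.0168  0.1721]
t 16.7 tcp [ 0.5023 -0.0048  0.171 ] dryer [-0.1551 -0.0028] head 85.0 F [ 0.1 -1.1 -0.1] expected dish [0.519 0.223] dryer [0.073 0.   ]
scene centre by xmin,ymin,xmax,ymax: [0.519 0.22  0.52  0.221]
top centre by xmin,ymin,xmax,ymax: [0.521 0.22  0.518 0.223]
```

```bash
python3 -c "
from bench import *
print(close_job())"
```

```text
the job is handed in; nothing more can be done
None
```

I slid the amber dish flat through the flap until its rear edge was about 33 mm past the hinge, drew the fingers out so the flap fell shut, and handed the job in at about 17 s; the green dish had not moved, the other bystanders showed no contact in the views I checked, and near the end the flap jammed against the closed fingers at about 36 N, under the 40 N limit.

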